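# Clamp the silicone door bumper to its oak rail

## Task

Pull the tool drawer open, take out the blue silicone bumper and stand it on the shelf between the clamp's jaws, broad side to the taped spot of the oak rail and between the pencil lines, and let go of it. Then pump the trigger of the orange one-hand clamp, squeezing it towards the handle and letting it out again, until the far jaw has drawn the bumper tight and flat against the rail, firmly but without crushing it. Finish holding the trigger squeezed so that the jaw keeps pressing, with the clamp still lying flat and the wrench, charger and fuse box left where they were.

Things in the scene. Friction and masses are not known exactly. Their poses are not given: they have to be found in the camera images.
- cabinet_drawer0_handle (a point): Middle of the steel bar handle on the red drawer of a low grey tool cabinet (260 deep, 200 wide, 85 high, fixed). Bar 11 mm thick, 100 mm long, level, 47 mm above the shelf, 35 mm off the drawer front (30 mm free behind it); taken from above. x points into the cabinet: the drawer pulls out along -x; y along the bar.
- cabinet_drawer0 (a joint): How far the drawer is out, m: 0 shut, 0.18 at its stop; stays where left, 1 to 2 N moves it. At 0.15 or more the bumper lies clear of the cabinet. Open on top: floor 22 mm, side rims 63 mm, top of the red front 74 mm above the shelf; 158 mm wide inside.
- bumper: Blue silicone block, 30 (x) x 48 (y) x 40 mm high, about 66 g, hardly gives; origin at the centre of its underside. Starts upright on the drawer floor, its y axis roughly along the pull. Its broad sides (48 x 40 mm) face +x and -x; either may go on the rail. Crushed if the clamp's jaw presses it with over 50 N.
- rail: Loose oak rail, 36 (x) x 220 (y) x 40 mm high, 0.24 kg, lying between the clamp's jaws, a few mm off the handle-side pad; origin at the centre of its underside. Its +x face looks at the far jaw and carries the tape; y runs away from the clamp's handle.
- rail_spot (a point): Centre of the pale tape patch (44 x 34 mm) on the rail's +x face, 20 mm above the shelf, axes as the rail: +x out of the face towards the far jaw, y along the rail. Pencil lines across the rail's top 24 mm either side of it show where the bumper's 48 mm go. The tight bumper's centre lies 15 mm out along +x.
- clamp: One-hand bar clamp lying loose on its side, about 1 kg, 32 mm high; orange housing, black handle, toothed bar. Origin under the housing; x along the bar to the far jaw, y from handle to jaw tips. Handle x -30 to -8, y -24 to -128 mm. Housing's own jaw pad: face at x 30, y 50 to 88 mm. Bar y -10 to 10, z 13 to 19 mm; 30 mm or more are free between it and the set bumper.
- clamp_grip (a point): Where to squeeze: midway between the outer faces of the handle (at -x) and the resting trigger (at +x), 70 mm from the bar's middle, 16 mm above the shelf; axes as the clamp, fingers close along its x. The faces are 63 mm apart at rest, 38 mm with the trigger fully in, 22 to 28 mm high, centred 16 mm above the shelf. The clamp slides a little as fingers close on it.
- clamp_trigger (a joint): Trigger angle, rad: 0 let out (a spring returns it), 0.23 fully in at its stop. At the squeezing place it takes 1.5 N at rest, 2.6 N fully in, and about 1.5 N more to draw the free bar. Let it fully out after each stroke: open the fingers wide, as the handle stays where the closed fingers left it.
- clamp_bar (a joint): How far the bar with the far jaw is drawn in, m; starts at 0.004 to 0.026. A full stroke draws 9 mm (teeth every 4.6 mm). Tight on bumper and rail at about 0.054: then the trigger stops part-way. The ratchet holds the bar, but it slackens by a fraction of a tooth as the trigger is let go. On the tight jaw each N of finger squeeze above 4 N gives about 2.2 N.
- clamp_jaw: The far jaw on the bar's end: orange, with a dark pad 38 mm wide and 28 mm high; it moves with the bar. Its frame is the clamp's, shifted along -x by the bar's travel.
- jaw_pad (a point): Centre of the far jaw's pad face (looks back along the clamp's -x at the rail), 16 mm above the shelf, 69 mm from the bar's middle.
- clamp_lever: The clamp's orange trigger grip, 86 mm long, 12 mm thick, 22 mm high, beside the handle on the far jaw's side; origin at its pivot pin, 42 mm beyond the bar's middle towards the jaw tips.
- wrench: Chrome adjustable wrench lying on the shelf, 215 mm long, up to 40 mm wide and 14 mm high; origin near mid length. A bystander.
- fuse_box: Green flip-top fuse box, 60 x 88 x 35 mm high; origin under its centre. A bystander.
- charger: Matte black charger, 62 x 90 x 34 mm high, on top of the cabinet; origin under its centre. A bystander.
There are look-alikes about, which are no part of the job. Of the things like the rail, leave any that is black; of the rest the larger one is meant.

How it is judged:
On the way, in this order (a step that is already met when the one before it is completed fails the run):
1. the drawer is pulled open by 100 mm or more (value of joint cabinet_drawer0 above 0.1 m), for 0.1 s.
2. the bumper stands on the shelf in front of the rail's marked spot, its broad side facing it within 0.3 rad and 15 mm, within 10 mm along the rail, and the fingers are off it (x of bumper in the frame of rail between 0.03 and 0.048 m and y of bumper in the frame of rail between -0.075 and -0.055 m and z of bumper in the frame of rail between -0.004 and 0.004 m and angle between the x axis of bumper and the x axis of rail, either way round below 0.3 rad and angle between bumper's own z axis and vertical below 0.1 rad and contact force between the fingers and bumper below 0.05 N), for 0.2 s.
3. the fingers squeeze the trigger by 0.2 rad or more while the far jaw is still off the bumper (the jaw is pumped up, not shoved) (value of joint clamp_trigger above 0.2 rad and contact force between the fingers and clamp_lever above 0.5 N and contact force between clamp_jaw and bumper below 0.05 N), for 0.02 s.
At the end, for the whole second after the job is handed in: Bumper at the marked spot (10 mm along the rail), upright, at rest, flat on the rail (2 mm, 0.06 rad); far jaw presses it with over 5 N, it presses the rail with over 4 N; fingers still squeeze the trigger (over 2 N, not at rest); clamp flat on the shelf (x of bumper in the frame of rail between 0.031 and 0.035 m and y of bumper in the frame of rail between -0.075 and -0.055 m and z of bumper in the frame of rail between -0.004 and 0.004 m and angle between the x axis of bumper and the x axis of rail, either way round below 0.06 rad and angle between each of bumper, clamp's own z axis and vertical below 0.06 rad and contact force between clamp_jaw and bumper above 5 N and contact force between bumper and rail above 4 N and contact force between the fingers and clamp_lever above 2 N and value of joint clamp_trigger above 0.015 rad and linear speed of bumper below 0.01 m/s and height (world z) of clamp below 0.006 m); the arm keeps its last pose, push and grip.
It fails at once if the jaw presses the bumper with more than 50 N (crushed) (contact force between clamp_jaw and bumper above 50 N).
It fails at once if the wrench is shifted more than 30 mm (distance of wrench from where it was at the start of the episode above 0.03 m).
It fails at once if the fuse box is shifted more than 30 mm (distance of fuse_box from where it was at the start of the episode above 0.03 m).
It fails at once if the charger is shifted more than 30 mm (distance of charger from where it was at the start of the episode above 0.03 m).
It also fails if it takes over 72 s, if anything falls off the work surface, if the arm or the gripper's body presses on something with over 40 N, if the wrist force passes 120 N, or if a joint passes its speed limit or range.

## Robot

A 6-joint arm with a two-finger parallel gripper is mounted at the origin on the work surface. World frame = base frame: x ahead of the robot, y to its left, z up, the work surface at z = 0. Lengths are in m, angles in rad, forces in N, time in s.
With the tool pointing down it reaches from about 0.375 to 0.9 m from the base axis. Payload 3.1 kg.
Tool frame: the origin (TCP) lies midway between the tips of the shut fingers; the grasp point (between the pads) lies 19 mm behind it; z points along the fingers, y is the line along which they close (so a half turn about z gives the same grasp; the last joint's range is limited). The gripper opens to 85 mm and grips with 20 to 120 N. Pads are 22 mm wide; open, the fingers measure 114 mm over their backs; the gripper's body (76 mm by 85 mm) begins 54 mm behind the grasp point. The pads swing forward as they close: fully open they stand 13 mm farther back than shut.
Start: joints at [-1.325, 0.527, 1.433, -0, 1.181, -0.178], TCP at [0.258, -0.569, 0.231] pointing down, gripper open.
Joint ranges: [-3.08, 3.08], [-0.75, 2.2], [0.22, 2.44], [-1.43, 4.57], [0, 2.65], [-2.85, 2.85]. Speed limits (rad/s): [2.79, 2.79, 3.14, 3.14, 3.14, 3.14].

## Interface

Orientations are given as a rotation vector (axis times angle).
In Python, from rig import arm gives the robot as it stands.
- The arm moves only by the tool arm_command, never from a script. Its argument "plan" is a list of rows, each a list of 7 numbers: the shift along the tool's x, y, z as a fraction of full scale, then the turn, a rotation vector about the tool's x, y, z as a fraction of full scale, then the gripper command: -1 is fully open, 1 is shut, values between are in proportion. A call has 1 to 12 rows; each row is the pose to reach, as a shift and turn from the pose commanded when the call began, along the tool's axes at that moment; what a row does not reach only later rows make up. Full scale, the value 1, is 0.5 m for a shift and 90 degrees for a turn. A row lasts 1/8 s, in which the tool goes at most 62.5 mm and 10.7 degrees, less where a joint would pass 70% of its speed; a pose out of reach is approached as far as the arm can. A call with a number of a shift or a turn outside -1 to 1 is refused whole. A call with a gripper value outside its range is refused whole. The fingers move at their own pace and stop on an object; "newtons" is the grip in N (left out, the last holds). Time passes only in rows, so rows that repeat a pose let the fingers close. It gives the time, the measured TCP pose, the force, the opening and the grip force at its end, in the units of the state.
- arm.state(): the state, without advancing time (a new reading comes with each control period).
- arm.get_image(name): name is "scene" or "side" or "wrist"; returns a dict with "img" (384x512x3 uint8, red, green, blue), "camera_matrix" (3x3 intrinsics, pixels), "rvec" (rotation vector, rad) and "tvec" (3), from world to camera coordinates, as OpenCV has them. Camera axes: x right, y down, z forward; pixel columns grow to the right and rows downward; lengths in m; the calibration is good to about 2 mm. A picture is of the moment at which its call begins. There is no depth.
- arm.close_job(): hands the job in; it is judged then, once.
The state is a dict: "time_s": time; "qpos": joint angles; "joint_velocities": joint speeds; "joint_efforts": joint torques, N m; "tool_pos": TCP position; "ee_rot": TCP orientation; "force": force on the tool from outside, world axes, zero at the start; "wrist_torque": the same for the moment, N m; "gripper_width": finger opening in m; "grasp_force": force on a finger pad.
Only numpy, scipy, OpenCV 4.12 (cv2) and the standard library are available. Lean on these libraries where they do the work, as an engineer would, in place of code of your own. Each camera call takes 0.05 s, during which the arm holds its last target. There are 200 camera calls.

## Working session

There is one attempt and no reset: what is moved stays moved. The work goes in short steps, Python scripts to look and compute and a tool call to move; the robot and the scene stay as the last step left them, time stands still between calls to the robot, and variables do not carry over. Pictures are saved under pics/ and viewed, at most 10 in all, crops included, and the job is handed in when it is done.

Besides the shell and the picture viewer there is one more tool, called after "Emit:" by a JSON object that holds its "method" and its "body", one argument or row to a line. arm_command: Moves the arm, as the interface text tells. Its arguments: {"type":"object","properties":{"plan":{"type":"array"},"newtons":{"type":"number"}},"required":["plan"]}

```bash
mkdir -p pics
cat > h.py <<'E'
import numpy as np, cv2
from scipy.spatial.transform import Rotation as R
from rig import arm
def grab(n,f=None):
    d=arm.get_image(n)
    if f: cv2.imwrite(f,d["img"][:,:,::-1])
    np.savez(f"last_{n}.npz",**d)
    return d
def load(n): return dict(np.load(f"last_{n}.npz"))
def ray(d,px):
    Rm=R.from_rotvec(np.ravel(d["rvec"])).as_matrix(); t=np.ravel(d["tvec"])
    K=d["camera_matrix"]; v=Rm.T@np.linalg.inv(K)@np.array([px[0],px[1],1.]); return -Rm.T@t, v
def onz(d,px,z):
    c,v=ray(d,px); return c+v*(z-c[2])/v[2]
def proj(d,P):
    return cv2.projectPoints(np.array(P,float).reshape(-1,3),d["rvec"],d["tvec"],d["camera_matrix"],None)[0].reshape(-1,2)
def move(P,yaw=None):
    """fractions (tool axes) from the present tool pose to world pos P, tool turn about tool z"""
    s=arm.state(); M=R.from_rotvec(s["ee_rot"])
    return np.round(M.inv().apply(np.array(P)-s["tool_pos"])/0.5,4)
E
python3 - <<'E'
from h import *
a=[grab(n) for n in("scene","side","wrist")]
for n,d in zip(("scene","side","wrist"),a):
    c,_=ray(d,(0,0)); print(n,c.round(3))
    if n!="wrist": cv2.imwrite(f"pics/{n}0.png",cv2.resize(d["img"][:,:,::-1],(800,600),interpolation=cv2.INTER_CUBIC))
s=arm.state(); print(s); print(R.from_rotvec(s["ee_rot"]).as_matrix().round(3))
E
```

```text
scene [1.361 0.548 0.784]
side [0.483 0.648 0.791]
wrist [ 0.322 -0.54   0.373]
{'time_s': 0.15, 'qpos': array([-1.32450220e+00,  5.28252955e-01,  1.43360663e+00, -6.84041050e-06,
        1.18142939e+00, -1.78521442e-01]), 'joint_velocities': array([ 0.00058464, -0.00248508, -0.00287536,  0.00023901, -0.00062978,
        0.00073653]), 'joint_efforts': array([ 1.03653597e-04, -4.42746663e+01, -1.78276008e+01, -2.02469701e-04,
        5.59703112e-03,  1.71944328e-05]), 'tool_pos': array([ 0.25747076, -0.56889354,  0.23055866]), 'ee_rot': array([-3.06933108e+00, -6.61938912e-01,  1.00152885e-04]), 'force': array([-1.09735575, -0.14364196,  0.24171166]), 'wrist_torque': array([ 0.04759476, -0.03894933,  0.00135078]), 'grasp_force': 0.0, 'gripper_width': 0.0853573856438611}
[[ 0.911  0.412 -0.   ]
 [ 0.412 -0.911  0.002]
 [ 0.    -0.002 -1.   ]]
```

View pics/scene0.png

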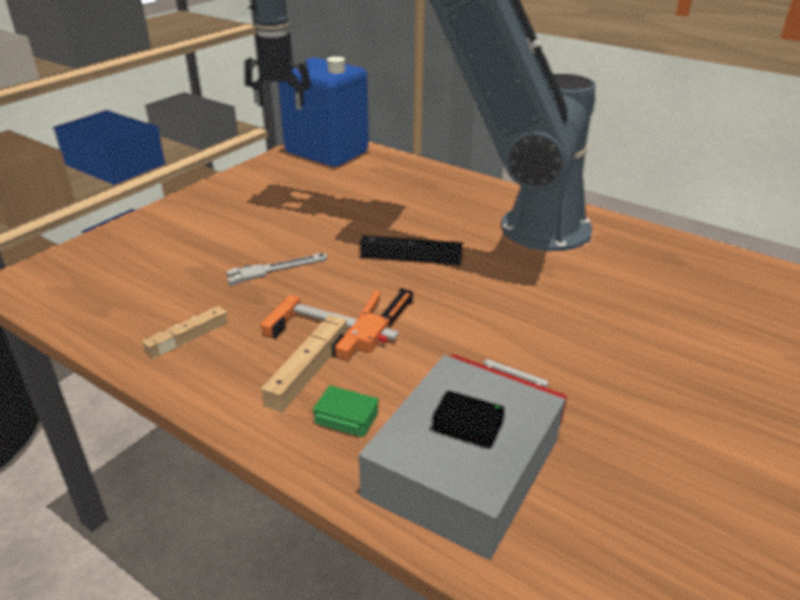

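View pics/side0.png

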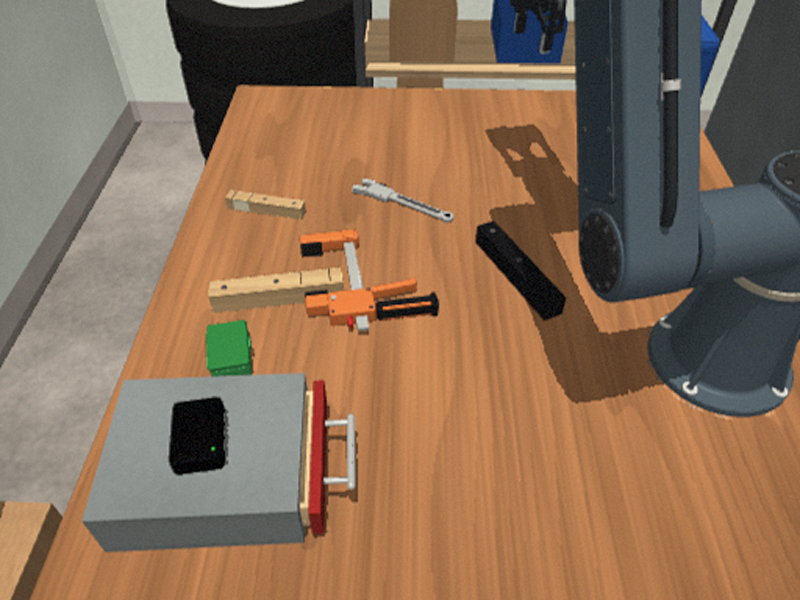

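The scene shows three things like the rail. The black one is at side (520,270). A small oak one is at side (265,205) and scene (187,330). The larger oak rail lies between the orange jaws, at side (275,288) and scene (305,362). I choose the larger oak one. The drawer handle is at side (352,452), the wrench at (400,198), the fuse box at (228,345), and the charger on the cabinet at (198,435). I'll check the choice in a close crop.

Run:
```python
from h import *
d=load("side"); c=d["img"][135:225,125:290,::-1]
cv2.imwrite("pics/crop1.png",cv2.resize(c,None,fx=4.8,fy=4.8,interpolation=cv2.INTER_CUBIC))
# handle bar: bright grey blob
im=d["img"].astype(int); sub=np.zeros(im.shape[:2],bool); sub[262:316,215:232]=1
m=sub&(im.min(2)>130)&((im.max(2)-im.min(2))<25)
ys,xs=np.nonzero(m); print("bar",xs.min(),xs.max(),ys.min(),ys.max())
for y in range(264,316,6):
    r=xs[ys==y]; 
    if len(r):print(y,r.min(),r.max(),onz(d,(r.mean(),y),.05).round(3))
g=cv2.inRange(d["img"],(0,60,0),(80,255,90))
```

```text
bar 215 226 265 312
270 215 226 [0.562 0.165 0.05 ]
276 222 226 [0.554 0.179 0.05 ]
282 222 226 [0.553 0.194 0.05 ]
288 222 226 [0.552 0.208 0.05 ]
294 222 226 [0.551 0.221 0.05 ]
300 222 226 [0.55  0.234 0.05 ]
306 215 226 [0.556 0.248 0.05 ]
312 223 225 [0.548 0.26  0.05 ]
```

View pics/crop1.png

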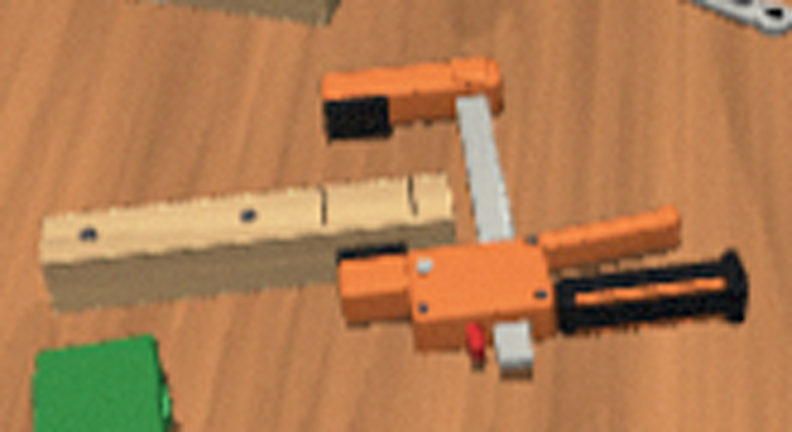

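The crop confirms it. The larger oak rail lies between the pads, with pencil lines at crop (323,207) and (410,197). The far jaw pad is at (357,118), the trigger end at (675,225) and the handle end at (738,290).

```bash
cat >> h.py <<'E'
def go(P,yaw=None):
    """row [dx dy dz rx ry rz]: to world P with tool z down and tool y axis at world yaw (mod pi)"""
    s=arm.state(); M=R.from_rotvec(s["ee_rot"]); p=M.inv().apply(np.array(P)-s["tool_pos"])/0.5
    r=np.zeros(3)
    if yaw is not None:
        y=M.as_matrix()[:,1]; cur=np.arctan2(y[1],y[0]); dy=(yaw-cur+np.pi/2)%np.pi-np.pi/2
        out=[]
        for k in (dy,dy-np.sign(dy)*np.pi):
            a=yaw if k==dy else yaw+np.pi
            a=cur+k; T=np.array([[-np.sin(a),np.cos(a),0],[np.cos(a),np.sin(a),0],[0,0,-1]]).T
            T=np.column_stack([np.cross([np.cos(a),np.sin(a),0],[0,0,-1]),[np.cos(a),np.sin(a),0],[0,0,-1]])
            out.append(((M.inv()*R.from_matrix(T)).as_rotvec()/(np.pi/2)).round(4))
        r=out[0]; print("  other turn",out[1])
    print("row",p.round(4),r,"tool",s["tool_pos"].round(4),"q6",s["qpos"][5].round(2))
E
python3 - <<'E'
from h import *
d=load("side"); f=lambda x,y,z:onz(d,(x/4.8+125-.4,y/4.8+135-.4),z)[:2].round(3)
for n,x,y,z in [("rail L far",42,218,.04),("rail L near",45,262,.04),("rail R far",448,175,.04),("rail R near",455,218,.04),("pen1 far",323,190,.04),("pen2 far",409,179,.04),
 ("jaw pad top L",327,102,.03),("jaw pad top R",389,97,.03),("jaw end L",324,76,.032),("own pad top L",339,255,.03),("own pad R",407,247,.03),("bar top far",478,97,.019),("bar at housing",498,242,.019),("bar end",515,322,.019),
 ("trig end far",678,208,.027),("trig near housing",540,236,.027),("handle end near",742,292,.03),("handle end far",738,253,.03),("handle root near",565,313,.03)]:
    print(n,f(x,y,z))
go((0.552,0.208,0.2),0.075)
E
```

```text
rail L far [ 0.811 -0.107]
rail L near [ 0.802 -0.074]
rail R far [ 0.596 -0.147]
rail R near [ 0.589 -0.114]
pen1 far [ 0.663 -0.133]
pen2 far [ 0.617 -0.143]
jaw pad top L [ 0.672 -0.217]
jaw pad top R [ 0.637 -0.223]
jaw end L [ 0.677 -0.238]
own pad top L [ 0.65  -0.094]
own pad R [ 0.614 -0.101]
bar top far [ 0.587 -0.237]
bar at housing [ 0.567 -0.117]
bar end [ 0.554 -0.058]
trig end far [ 0.469 -0.138]
trig near housing [ 0.543 -0.114]
handle end near [ 0.435 -0.073]
handle end far [ 0.437 -0.102]
handle root near [ 0.527 -0.055]
  other turn [-9.0000e-04  9.0000e-04  1.2227e+00]
row [ 1.1771 -1.1728  0.0634] [-0.0008 -0.0008 -0.7773] tool [ 0.2575 -0.5689  0.2306] q6 -0.18
```

Emit:
{"method": "arm_command", "body": {
  "plan": [
    [0.26,-0.26,0,0,0,-0.2,-1],
    [0.6,-0.6,0,0,0,-0.4,-1],
    [1,-1,0.05,0,0,-0.777,-1],
    [1,-1,0.05,0,0,-0.777,-1],
    [1,-1,0.05,0,0,-0.777,-1],
    [1,-1,0.05,0,0,-0.777,-1],
    [1,-1,0.05,0,0,-0.777,-1],
    [1,-1,0.05,0,0,-0.777,-1],
    [1,-1,0.05,0,0,-0.777,-1],
    [1,-1,0.05,0,0,-0.777,0.2],
    [1,-1,0.05,0,0,-0.777,0.2],
    [1,-1,0.05,0,0,-0.777,0.2]
  ],
  "newtons": 40
}}

```text
time_s: 1.65
tool_pos: [0.5077, 0.0956, 0.206]
ee_rot: [-2.132, -2.307, -0.001]
force: [-0.7, 0.2, -0.5]
gripper_width: 0.0348
grasp_force: 0.0
```

Run:
```python
from h import *
d=grab("wrist","pics/w1.png"); print(arm.state()["gripper_width"],proj(d,[(0.552,.208,.0525),(.548,.258,.0525),(.556,.158,.0525)]))
go((0.552,0.208,0.11),0.075)
```

```text
0.034509466738736866 [[322.23712302  46.53950104]
 [325.58305339 -24.18942915]
 [319.21241257 110.4782297 ]]
  other turn [ 1.6000e-03  1.2000e-03 -1.9977e+00]
row [0.2154 0.1047 0.1925] [ 0.0008 -0.001   0.0023] tool [0.5082 0.0963 0.206 ] q6 -0.11
```

View pics/w1.png

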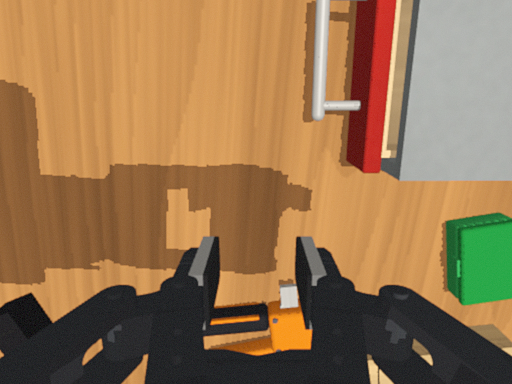

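The wrist view shows the handle end at (319,113), within 3 px of the prediction, so I go down onto the bar, grip and pull.

Emit:
{"method": "arm_command", "body": {
  "plan": [
    [0.215,0.105,0,0,0,0,0.2],
    [0.215,0.105,0.1,0,0,0,0.2],
    [0.215,0.105,0.2,0,0,0,0.2],
    [0.215,0.105,0.3,0,0,0,0.2],
    [0.215,0.105,0.352,0,0,0,0.2],
    [0.215,0.105,0.352,0,0,0,0.2],
    [0.215,0.105,0.352,0,0,0,1],
    [0.215,0.105,0.352,0,0,0,1],
    [0.215,0.105,0.352,0,0,0,1],
    [0.215,0.105,0.352,0,0,0,1]
  ],
  "newtons": 40
}}

```text
time_s: 2.95
tool_pos: [0.5517, 0.2026, 0.0305]
ee_rot: [2.136, 2.302, -0.0]
force: [0.7, -3.6, 1.9]
gripper_width: 0.0095
grasp_force: 39.0
```

Emit:
{"method": "arm_command", "body": {
  "plan": [
    [0,-0.04,0,0,0,0,1],
    [0,-0.08,0,0,0,0,1],
    [0,-0.12,0,0,0,0,1],
    [0,-0.16,0,0,0,0,1],
    [0,-0.2,0,0,0,0,1],
    [0,-0.24,0,0,0,0,1],
    [0,-0.28,0,0,0,0,1],
    [0,-0.31,0,0,0,0,1],
    [0,-0.34,0,0,0,0,1],
    [0,-0.34,0,0,0,0,1],
    [0,-0.34,0,0,0,0,0.2],
    [0,-0.34,0,0,0,0,0.2]
  ]
}}

```text
time_s: 4.45
tool_pos: [0.3813, 0.1909, 0.0303]
ee_rot: [-2.137, -2.302, 0.001]
force: [-0.4, -0.2, 0.4]
gripper_width: 0.0343
grasp_force: 0.3
```

Emit:
{"method": "arm_command", "body": {
  "plan": [
    [0,0,-0.1,0,0,0,0.2],
    [0,0,-0.2,0,0,0,0.2],
    [0,0,-0.32,0,0,0,-1],
    [0,0,-0.32,0,0,0,-1]
  ]
}}

```text
time_s: 4.95
tool_pos: [0.3846, 0.1919, 0.1943]
ee_rot: [2.132, 2.299, 0.014]
force: [1.0, -0.2, -1.0]
gripper_width: 0.0694
grasp_force: 0.0
```

Run:
```python
from h import *
for n in("scene","side"):
    d=grab(n); im=d["img"]; h=cv2.cvtColor(im,cv2.COLOR_RGB2HSV)
    m=cv2.inRange(h,(95,120,50),(130,255,255)); k,l,st,c=cv2.connectedComponentsWithStats(m)
    for i in range(1,k):
        if st[i,4]>40: print(n,st[i],c[i].round(1),onz(d,c[i],.055).round(3))
im=load("side")["img"][150:352,80:330,::-1]
cv2.imwrite("pics/s2.png",cv2.resize(im,None,fx=2.9,fy=2.9,interpolation=cv2.INTER_CUBIC))
print(arm.state()["tool_pos"])
```

```text
scene [ 178   37   58   69 3213] [206.9  70.7] [-0.183 -0.829  0.055]
scene [  36   72   69   45 2183] [70.4 93.3] [ 0.365 -1.109  0.055]
scene [333 224  15  21 221] [339.9 233.9] [0.529 0.222 0.055]
side [ 315    0   48   40 1577] [336.2  17.5] [ 0.185 -1.071  0.055]
side [230 284  24  22 483] [241.6 294.7] [0.515 0.224 0.055]
[0.38162275 0.19108529 0.19074934]
```

View pics/s2.png

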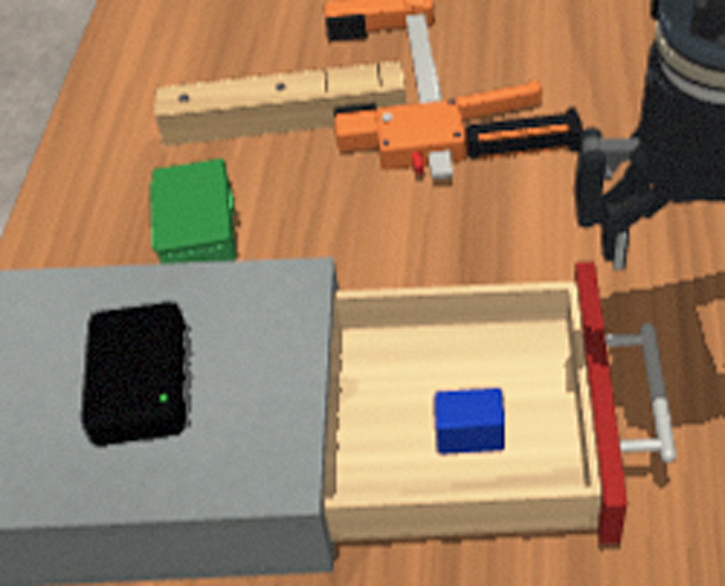

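The drawer is open and the bumper stands clear at crop (470,420), its long side along the pull.

Run:
```python
from h import *
d=load("side"); h=cv2.cvtColor(d["img"],cv2.COLOR_RGB2HSV)
m=cv2.inRange(h,(95,120,50),(130,255,255)); m[:200]=0
v=h[...,2].astype(int); print([ (y,int(v[y,236:248].mean())) for y in range(284,307)])
ys,xs=np.nonzero(m); vv=v[ys,xs]; t=(vv.min()+vv.max())/2; t=cv2.threshold(vv.astype(np.uint8),0,255,cv2.THRESH_OTSU)[0]
top=np.c_[xs,ys][vv>t]; P=np.array([onz(d,p,.062)[:2] for p in top]); 
r=cv2.minAreaRect((P*1000).astype(np.float32)); print(t,len(top),r,P.mean(0))
go((*P.mean(0),.19),0.075)
c=(125-.4,135-.4); print("cab edge",onz(d,(80+335/2.9,150+262/2.9),.085).round(3),onz(d,(80+330/2.9,150+512/2.9),.085).round(3))
```

```text
[(284, 177), (285, 189), (286, 188), (287, 188), (288, 187), (289, 188), (290, 189), (291, 189), (292, 188), (293, 190), (294, 190), (295, 193), (296, 182), (297, 141), (298, 113), (299, 115), (300, 115), (301, 114), (302, 112), (303, 113), (304, 111), (305, 116), (306, 207)]
146.0 290 ((515.93701171875, 219.22877502441406), (45.24480056762695, 27.896820068359375), 5.969668388366699) [0.51607757 0.21928363]
  other turn [ 5.0e-04  1.2e-03 -2.0e+00]
row [0.0361 0.2724 0.0018] [ 0.0008 -0.0003  0.    ] tool [0.3816 0.1911 0.1907] q6 0.13
cab edge [0.618 0.116 0.085] [0.597 0.309 0.085]
```

Emit:
{"method": "arm_command", "body": {
  "plan": [
    [0.01,0.1,0,0,0,-0.02,-0.5],
    [0.025,0.2,0,0,0,-0.02,-0.5],
    [0.036,0.272,0.02,0,0,-0.02,-0.5],
    [0.036,0.272,0.1,0,0,-0.02,-0.5],
    [0.036,0.272,0.2,0,0,-0.02,-0.5],
    [0.036,0.272,0.29,0,0,-0.02,-0.5],
    [0.036,0.272,0.329,0,0,-0.02,-0.5],
    [0.036,0.272,0.329,0,0,-0.02,-0.5],
    [0.036,0.272,0.329,0,0,-0.02,1],
    [0.036,0.272,0.329,0,0,-0.02,1],
    [0.036,0.272,0.329,0,0,-0.02,1],
    [0.036,0.272,0.329,0,0,-0.02,1]
  ],
  "newtons": 30
}}

```text
time_s: 6.55
tool_pos: [0.5165, 0.2188, 0.0265]
ee_rot: [2.1, 2.335, 0.001]
force: [0.1, -0.2, -0.9]
gripper_width: 0.0476
grasp_force: 32.7
```

Emit:
{"method": "arm_command", "body": {
  "plan": [
    [0,0,-0.05,0,0,0,1],
    [0,0,-0.12,0,0,0,1],
    [0,0,-0.2,0,0,0,1],
    [0,0,-0.28,0,0,0,1],
    [0,0,-0.28,0,0,0,1]
  ]
}}

```text
time_s: 7.18
tool_pos: [0.5185, 0.2193, 0.1694]
ee_rot: [2.097, 2.332, 0.01]
force: [0.5, -0.1, -0.7]
gripper_width: 0.0475
grasp_force: 32.8
```

Run:
```python
from h import *
x=np.array([np.sin(.183),-np.cos(.183)]); sp=np.array([.640,-.138]); 
P=sp+x*.021; print(P)
go((*P,.12),.183)
d=grab("wrist","pics/w3.png")
print(arm.state()["gripper_width"])
```

```text
[ 0.64382159 -0.15864935]
  other turn [-5.000e-04 -8.100e-03  1.951e+00]
row [-0.7783  0.1684  0.0996] [ 0.0053 -0.0003 -0.049 ] tool [0.5185 0.2193 0.1694] q6 0.1
0.04774215828605921
```

View pics/w3.png

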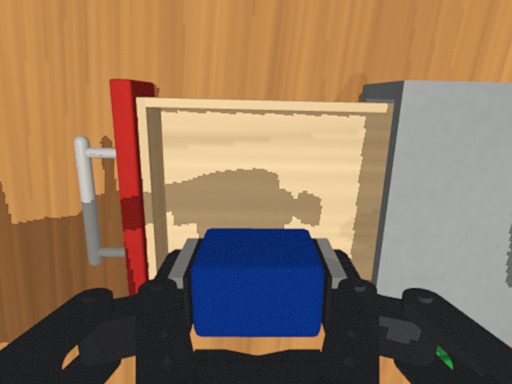

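The bumper is held square. Next I carry it over the clamp, above the spot.

Emit:
{"method": "arm_command", "body": {
  "plan": [
    [-0.1,0.02,0,0,0,-0.05,1],
    [-0.21,0.045,0,0,0,-0.05,1],
    [-0.33,0.07,0,0,0,-0.05,1],
    [-0.45,0.1,0,0,0,-0.05,1],
    [-0.57,0.12,0,0,0,-0.05,1],
    [-0.68,0.148,0,0.005,0,-0.05,1],
    [-0.76,0.168,0.05,0.005,0,-0.05,1],
    [-0.776,0.168,0.1,0.005,0,-0.05,1],
    [-0.778,0.168,0.1,0.005,0,-0.05,1],
    [-0.778,0.168,0.1,0.005,0,-0.05,1]
  ]
}}

```text
time_s: 8.48
tool_pos: [0.6404, -0.1585, 0.1153]
ee_rot: [-2.003, -2.412, 0.01]
force: [0.2, 0.0, -0.2]
gripper_width: 0.0477
grasp_force: 32.7
```

Run:
```python
from h import *
d=grab("wrist","pics/w4.png"); s=arm.state(); print(s["tool_pos"].round(4),R.from_rotvec(s["ee_rot"]).as_matrix().round(3))
x=np.array([np.sin(.183),-np.cos(.183)]);y=np.array([-x[1],x[0]])
sp=np.array([.640,-.138])
print(proj(d,[(*(sp+y*.024),.04),(*(sp-y*.024),.04)]))
```

```text
[ 0.6409 -0.1584  0.1161] [[-0.184  0.983 -0.008]
 [ 0.983  0.184 -0.001]
 [ 0.    -0.008 -1.   ]]
[[299.33071448 175.45530721]
 [226.2333922  175.23750188]]
```

View pics/w4.png

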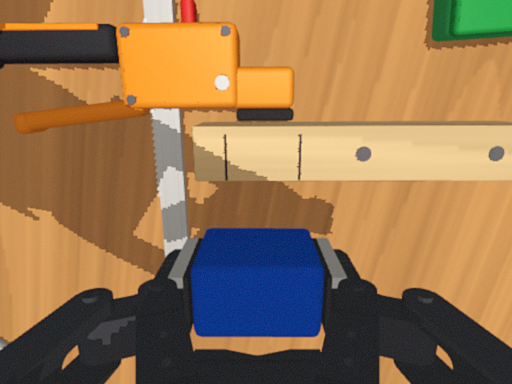

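The pencil lines at columns 225 and 300 match the prediction (226, 299). The rail's tape-side edge is at row 181, a few mm nearer than estimated, so I correct for it.

Run:
```python
from h import *
d=load("wrist"); g=cv2.cvtColor(d["img"],cv2.COLOR_RGB2GRAY).astype(int)
es=[]
for c in (210,240,262,285,320,340,400,450):
    col=g[165:200,c]; k=np.argmin(np.diff(col)); es.append((c,165+k+.5))
print(es)
E=np.array([onz(d,p,.04)[:2] for p in es]); p=np.polyfit(E[:,0],E[:,1],1); th=np.arctan(p[0]); 
x=np.array([np.sin(th),-np.cos(th)])
m=(onz(d,(225.5,180.5),.04)+onz(d,(300,180.5),.04))[:2]/2; m[1]=np.polyval(p,m[0])
print("rail yaw",th,"spot",m,"place",m+x*.019)
P=m+x*.019
go((*P,.005),th)
```

```text
[(210, np.float64(195.5)), (240, np.float64(168.5)), (262, np.float64(175.5)), (285, np.float64(180.5)), (320, np.float64(198.5)), (340, np.float64(180.5)), (400, np.float64(179.5)), (450, np.float64(179.5))]
rail yaw 0.1951683737216625 spot [ 0.64062951 -0.14299258] place [ 0.64431422 -0.16163187]
  other turn [-4.0000e-04  7.7000e-03  1.9937e+00]
row [-0.0076  0.0072  0.2222] [-0.0049 -0.0003 -0.0063] tool [ 0.6409 -0.1584  0.1161] q6 -0.59
```

Emit:
{"method": "arm_command", "body": {
  "plan": [
    [-0.004,0,0.06,0,0,0,1],
    [-0.004,0,0.13,0,0,0,1],
    [-0.004,0,0.18,0,0,0,1],
    [-0.004,0,0.18,0,0,0,1],
    [-0.004,0,0.18,0,0,0,1]
  ]
}}

```text
time_s: 9.15
tool_pos: [0.6418, -0.1611, 0.0275]
ee_rot: [-2.005, -2.416, 0.008]
force: [-0.4, 0.5, -0.3]
gripper_width: 0.0479
grasp_force: 32.7
```

Run:
```python
from h import *
d=grab("wrist"); cv2.imwrite("pics/w5.png",d["img"][130:384,100:420,::-1].repeat(2,0).repeat(2,1))
go((.6442,-.160,.005),.19)
```

```text
other turn [1.7000e-03 4.9000e-03 1.9969e+00]
row [0.0019 0.0051 0.0456] [-0.0031  0.0011 -0.0031] tool [ 0.642  -0.1614  0.0278] q6 -0.59
```

View pics/w5.png

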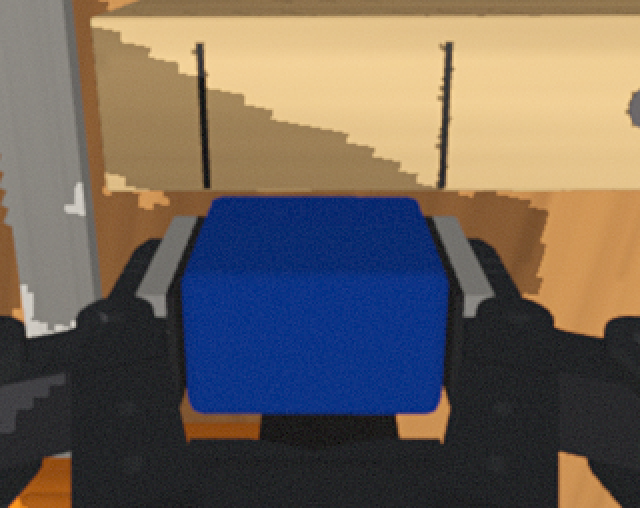

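The bumper stands just clear of the rail edge (crop row 190 against 197), centred near column 315 against 325 for the lines. I work out the offset.

Run:
```python
from h import *
d=load("wrist"); f=lambda x,y,z:onz(d,(x/2+100-.25,y/2+130-.25),z)[:2]
a,b=f(207,189,.04),f(443,189,.04); sp=(a+b)/2; y=(b-a)/np.linalg.norm(b-a); x=np.array([y[1],-y[0]])
print("lines",np.linalg.norm(b-a),"spot",sp,"yaw",np.arctan2(y[1],y[0]))
s=arm.state();zt=s["tool_pos"][2]-.0045+.04
A,B=f(184,273,zt),f(445,273,zt); print("bumper near top?",np.linalg.norm(A-B))
A,B=f(213,198,zt),f(418,198,zt);print("other",np.linalg.norm(A-B))
for A,B in((f(184,273,zt),f(445,273,zt)),(f(213,198,zt),f(418,198,zt))):
    m=(A+B)/2; print("rel to spot x,y",(m-sp)@x,(m-sp)@y)
print("tcp rel",(s["tool_pos"][:2]-sp)@x,(s["tool_pos"][:2]-sp)@y)
```

```text
lines 0.04814887142957175 spot [ 0.64047508 -0.14105178] yaw 0.1865253163640058
bumper near top? 0.045325018045215895
other 0.03443009413469494
rel to spot x,y 0.006481437189587997 -0.002039974018030765
rel to spot x,y -0.007496829599285235 -0.0018346168130837406
tcp rel 0.020230244777958532 -0.002312882893741809
```

Emit:
{"method": "arm_command", "body": {
  "plan": [
    [0.004,0.004,0.02,0,0,0,1],
    [0.004,0.004,0.04,0,0,0,1],
    [0.004,0.004,0.046,0,0,0,1],
    [0.004,0.004,0.046,0,0,0,1],
    [0.004,0.004,0.046,0,0,0,1]
  ]
}}

```text
time_s: 9.82
tool_pos: [0.6415, -0.1586, 0.0034]
ee_rot: [-2.003, -2.412, 0.009]
force: [-1.8, 1.0, 5.8]
gripper_width: 0.0477
grasp_force: 33.4
```

Emit:
{"method": "arm_command", "body": {
  "plan": [
    [0,0,0,0,0,0,-0.35],
    [0,0,0,0,0,0,-0.35],
    [0,0,0,0,0,0,-0.35],
    [0,0,-0.03,0,0,0,-0.35],
    [0,0,-0.08,0,0,0,-0.35],
    [0,0,-0.16,0,0,0,-0.35],
    [0,0,-0.24,0,0,0,-0.35],
    [0,0,-0.24,0,0,0,-0.35]
  ]
}}

```text
time_s: 10.82
tool_pos: [0.6458, -0.16, 0.128]
ee_rot: [2.005, 2.413, -0.005]
force: [-0.4, -0.1, -1.1]
gripper_width: 0.0572
grasp_force: 0.0
```

Run:
```python
from h import *
d=grab("wrist"); s=arm.state(); print(s["tool_pos"].round(4))
cv2.imwrite("pics/w6.png",cv2.resize(d["img"][:,:,::-1],(720,540)))
```

```text
[ 0.6442 -0.1593  0.1257]
```

View pics/w6.png

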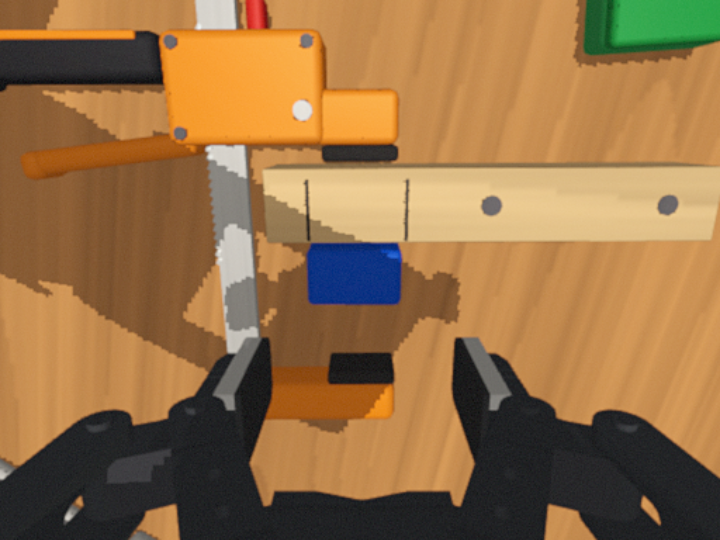

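The bumper stands between the lines: its columns are 307–401, the lines 308–407. It is against or close to the rail and off the jaw, whose pad is at (360,367). Next I work out the clamp's grip point.

Run:
```python
from h import *
d=load("wrist"); k=1.40625; f=lambda x,y,z:onz(d,((x+.5)/k-.5,(y+.5)/k-.5),z)[:2]
th=.187; ax=np.array([np.sin(th),-np.cos(th)]); ay=np.array([np.cos(th),np.sin(th)])
pts=dict(barA=(227,150,.019),barB=(243,340,.019),barTop=(215,5,.019),hTL=(163,32,.032),hTR=(322,32,.032),hBR=(325,143,.032),handleNearBot=(20,86,.03),handleTopL=(20,33,.03),trigTipTop=(27,152,.027),trigTipBot=(27,178,.027),trigRootBot=(190,152,.027),ownpad=(360,160,.03),jawpad=(360,354,.03))
o=f(*pts["barA"])
for n,p in pts.items():
    q=f(*p); print(n,q.round(3),"clampish x,y mm",((q-o)@ax*1e3).round(1),((q-o)@ay*1e3).round(1))
```

```text
barA [ 0.567 -0.111] clampish x,y mm 0.0 0.0
barB [ 0.587 -0.214] clampish x,y mm 105.2 0.5
barTop [ 0.555 -0.046] clampish x,y mm -66.1 -0.2
hTL [ 0.537 -0.064] clampish x,y mm -52.3 -21.1
hTR [ 0.608 -0.051] clampish x,y mm -52.1 50.8
hBR [ 0.617 -0.098] clampish x,y mm -3.6 51.0
handleNearBot [ 0.472 -0.099] clampish x,y mm -29.8 -91.8
handleTopL [ 0.472 -0.076] clampish x,y mm -52.4 -87.2
trigTipTop [ 0.473 -0.129] clampish x,y mm 0.4 -96.6
trigTipBot [ 0.472 -0.142] clampish x,y mm 13.0 -99.1
trigRootBot [ 0.552 -0.115] clampish x,y mm 0.6 -16.2
ownpad [ 0.635 -0.103] clampish x,y mm 4.6 67.8
jawpad [ 0.654 -0.206] clampish x,y mm 108.9 67.3
```

Run:
```python
from h import *
th=.187; ax=np.array([np.sin(th),-np.cos(th)]); ay=np.array([np.cos(th),np.sin(th)])
G=np.array([.567,-.111])-ax*.0222-ay*.070; print(G)
go((*G,.13),th-np.pi/2)
```

```text
[ 0.49409311 -0.10220087]
  other turn [-3.1000e-03 -6.0000e-04 -1.0016e+00]
row [ 0.1674 -0.2741 -0.0081] [-6.000e-04  3.100e-03  9.984e-01] tool [ 0.6442 -0.1593  0.1257] q6 -0.59
```

Emit:
{"method": "arm_command", "body": {
  "plan": [
    [0.05,-0.08,-0.01,0,0,0.12,-0.35],
    [0.1,-0.16,-0.01,0,0,0.24,-1],
    [0.167,-0.274,-0.01,0,0,0.998,-1],
    [0.167,-0.274,-0.01,0,0,0.998,-1],
    [0.167,-0.274,-0.01,0,0,0.998,-1],
    [0.167,-0.274,-0.01,0,0,0.998,-1],
    [0.167,-0.274,-0.01,0,0,0.998,-1],
    [0.167,-0.274,-0.01,0,0,0.998,-1],
    [0.167,-0.274,-0.01,0,0,0.998,-1],
    [0.167,-0.274,-0.01,0,0,0.998,-1],
    [0.167,-0.274,-0.01,0,0,0.998,-1]
  ]
}}

```text
time_s: 12.25
tool_pos: [0.4925, -0.1017, 0.1284]
ee_rot: [-3.127, -0.296, 0.014]
force: [0.3, -0.1, 0.2]
gripper_width: 0.0855
grasp_force: 0.0
```

Run:
```python
from h import *
d=grab("wrist"); s=arm.state(); cv2.imwrite("pics/w7.png",cv2.resize(d["img"][:,:,::-1],(720,540)))
th=.187; ax=np.array([np.sin(th),-np.cos(th)]); ay=np.array([np.cos(th),np.sin(th)]); o=np.array([.567,-.111])-ax*.0237
f=lambda x,y,z: np.r_[o+ax*x+ay*y,z]
print(proj(d,[f(-.03,-.05,.03),f(.033,-.07,.027),f(0,0,.019),f(.03,.069,.03)])*1.40625)
go((.4941,-.1022,.001),th-np.pi/2)
```

```text
[[302.59779496 232.01163351]
 [423.47231559 268.07280935]
 [361.31021075 130.20010016]
 [429.4262057  -32.96095578]]
  other turn [-8.6000e-03 -9.0000e-04 -1.9991e+00]
row [0.0049 0.0017 0.2551] [-0.0006  0.0055  0.0009] tool [ 0.4926 -0.1017  0.1286] q6 0.96
```

View pics/w7.png

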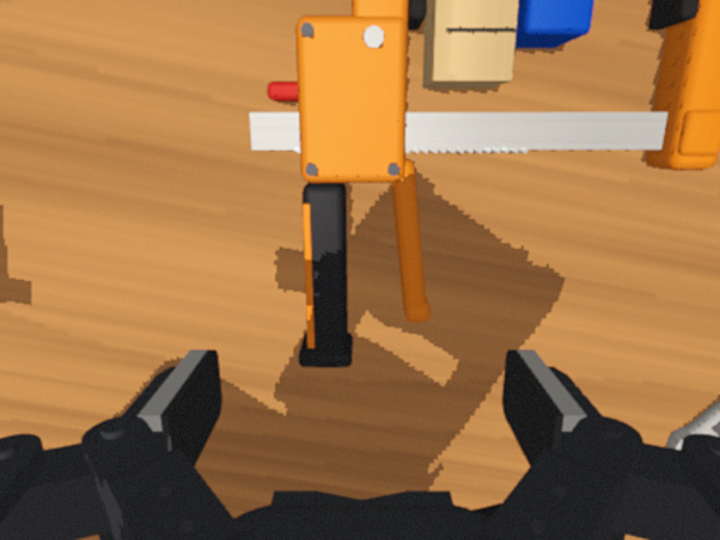

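The handle's outer face is at column 303 and the trigger's outer face at 424. Both match the prediction (302, 423), so I go down and make the first stroke.

Emit:
{"method": "arm_command", "body": {
  "plan": [
    [0.005,0.002,0.06,0,0,0,-1],
    [0.005,0.002,0.13,0,0,0,-1],
    [0.005,0.002,0.19,0,0,0,-1],
    [0.005,0.002,0.235,0,0,0,-1],
    [0.005,0.002,0.254,0,0,0,-1],
    [0.005,0.002,0.254,0,0,0,-1],
    [0.005,0.002,0.254,0,0,0,-1]
  ],
  "newtons": 20
}}

```text
time_s: 13.18
tool_pos: [0.4951, -0.1027, 0.0026]
ee_rot: [3.127, 0.294, -0.01]
force: [-0.5, 0.2, -0.2]
gripper_width: 0.0852
grasp_force: 0.0
```

Emit:
{"method": "arm_command", "body": {
  "plan": [
    [0,0,0,0,0,0,-0.6],
    [0,0,0,0,0,0,-0.4],
    [0,0,0,0,0,0,-0.2],
    [0,0,0,0,0,0,0],
    [0,0,0,0,0,0,0.2],
    [0,0,0,0,0,0,0.3],
    [0,0,0,0,0,0,0.3]
  ],
  "newtons": 20
}}

```text
time_s: 14.05
tool_pos: [0.4919, -0.1, 0.0029]
ee_rot: [-3.124, -0.294, 0.02]
force: [-3.1, 8.6, 12.0]
gripper_width: 0.0378
grasp_force: 18.8
```

```bash
cat > jaw.py <<'E'
from h import *
import sys
d=grab("side"); im=d["img"]; h=cv2.cvtColor(im,cv2.COLOR_RGB2HSV)
def blob(m,roi):
    M=np.zeros_like(m); x0,y0,x1,y1=roi; M[y0:y1,x0:x1]=m[y0:y1,x0:x1]
    k,l,st,c=cv2.connectedComponentsWithStats(M); 
    if k<2: return None
    i=1+np.argmax(st[1:,4]); return st[i].tolist(),c[i].round(1)
print("jaw orange",blob(cv2.inRange(h,(5,150,90),(18,255,255))&0xff,(180,135,232,172)))
print("blue",blob(cv2.inRange(h,(95,120,40),(130,255,255)),(150,130,260,220)))
s=arm.state(); print(s["time_s"],s["gripper_width"].round(4),round(float(s["grasp_force"]),2),s["tool_pos"].round(4))
if len(sys.argv)>1: cv2.imwrite(sys.argv[1],cv2.resize(im[130:230,125:300,::-1],None,fx=4.5,fy=4.5,interpolation=cv2.INTER_CUBIC))
E
python3 jaw.py
```

```text
jaw orange ([190, 146, 38, 17, 356], array([210.1, 153.2]))
blue ([193, 164, 17, 9, 126], array([200.7, 167.7]))Traceback (most recent call last):
  File "jaw.py", line 11, in <module>
    s=arm.state(); print(s["time_s"],s["gripper_width"].round(4),round(float(s["grasp_force"]),2),s["tool_pos"].round(4))
                                     ^^^^^^^^^^^^^^^^^^^^^^^^
AttributeError: 'float' object has no attribute 'round'
```

Emit:
{"method": "arm_command", "body": {
  "plan": [
    [0,0,-0.006,0,0,0,0],
    [0,0.012,-0.006,0,0,0,-0.4],
    [0,0.025,-0.006,0,0,0,-1],
    [0,0.025,-0.006,0,0,0,-1],
    [0,0.025,-0.006,0,0,0,-1],
    [0,0.025,-0.006,0,0,0,-0.5],
    [0,0.025,-0.006,0,0,0,-0.5],
    [0,0.014,-0.006,0,0,0,-0.2],
    [0,0.004,-0.006,0,0,0,0.05],
    [0,0,-0.006,0,0,0,0.3],
    [0,0,-0.006,0,0,0,0.3],
    [0,0,-0.006,0,0,0,0.3]
  ],
  "newtons": 20
}}

```text
time_s: 15.6
tool_pos: [0.4939, -0.1027, 0.0054]
ee_rot: [3.127, 0.295, -0.014]
force: [-3.2, -2.0, 7.8]
gripper_width: 0.0372
grasp_force: 20.3
```

```bash
sed -i 's/s\["gripper_width"\].round(4)/round(float(s["gripper_width"]),4)/' jaw.py; python3 jaw.py pics/s8.png
```

```text
jaw orange ([188, 149, 39, 15, 357], array([208.8, 155.3]))
blue ([192, 164, 18, 9, 130], array([200.6, 167.4]))
15.65 0.0369 20.26 [ 0.4939 -0.1027  0.0054]
```

View pics/s8.png

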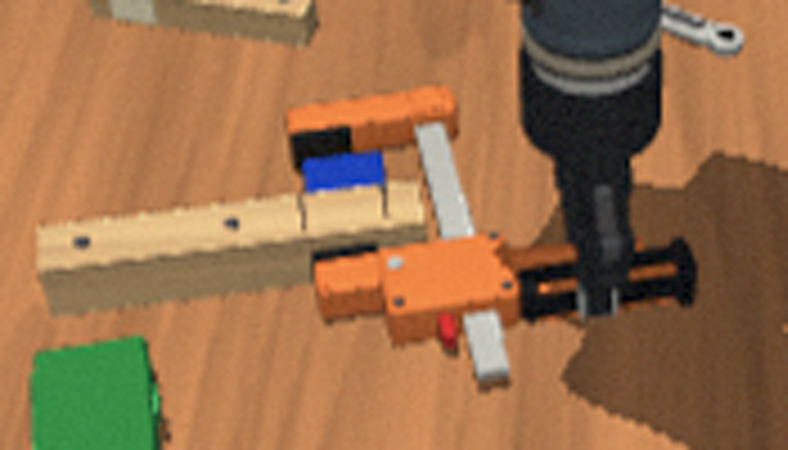

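Two strokes are drawn. The jaw pad at (322,145) is still clear of the bumper at (343,172), and the bumper sits between the lines. The clamp looks slightly turned, so I measure its yaw.

Run:
```python
from h import *
d=load("side"); f=lambda x,y,z:onz(d,(x/4.5+125-.4,y/4.5+130-.4),z)[:2]
a=f(442,125,.019);b=f(467,237,.019);e=f(490,350,.019); c=a-b; print(a,b,e,"clamp yaw",np.arctan2(c[0],-c[1]), "from end",np.arctan2((a-e)[0],-(a-e)[1]))
r1,r2=f(38,232,.04),f(420,182,.04); v=r1-r2; print("rail yaw",np.arctan2(v[1],v[0]))
print("jawpad top",f(322,133,.03),"ownpad",f(345,250,.03),"bumper top far",f(343,154,.04))
go((.4939,-.1027,.005),.187-np.pi/2)
```

```text
[ 0.58986515 -0.22574713] [ 0.56740015 -0.12721616] [ 0.54851705 -0.03896055] clamp yaw 0.22416740633762763 from end 0.21785235411265955
rail yaw 0.22214418643401015
jawpad top [ 0.66123798 -0.20363742] ownpad [ 0.63555112 -0.10337321] bumper top far [ 0.64402954 -0.17404065]
  other turn [-8.9000e-03 -3.0000e-04 -1.9995e+00]
row [0.     0.0001 0.0008] [-0.0002  0.0057  0.0005] tool [ 0.4939 -0.1027  0.0054] q6 0.97
```

The clamp is within 0.03 rad of the rail and the jaw has about 29 mm to go. I make two more strokes.

Emit:
{"method": "arm_command", "body": {
  "plan": [
    [0,0,0,0,0,0,0],
    [0,0.012,0,0,0,0,-0.4],
    [0,0.025,0,0,0,0,-1],
    [0,0.025,0,0,0,0,-1],
    [0,0.025,0,0,0,0,-1],
    [0,0.025,0,0,0,0,-0.5],
    [0,0.025,0,0,0,0,-0.5],
    [0,0.014,0,0,0,0,-0.2],
    [0,0.004,0,0,0,0,0.05],
    [0,0,0,0,0,0,0.3],
    [0,0,0,0,0,0,0.3],
    [0,0,0,0,0,0,0.3]
  ],
  "newtons": 20
}}

```text
time_s: 17.15
tool_pos: [0.4941, -0.1025, 0.0054]
ee_rot: [3.127, 0.294, -0.013]
force: [-2.8, -1.0, 6.6]
gripper_width: 0.0366
grasp_force: 20.3
```

Emit:
{"method": "arm_command", "body": {
  "plan": [
    [0,0,0,0,0,0,0],
    [0,0.012,0,0,0,0,-0.4],
    [0,0.025,0,0,0,0,-1],
    [0,0.025,0,0,0,0,-1],
    [0,0.025,0,0,0,0,-1],
    [0,0.025,0,0,0,0,-0.5],
    [0,0.025,0,0,0,0,-0.5],
    [0,0.014,0,0,0,0,-0.2],
    [0,0.004,0,0,0,0,0.05],
    [0,0,0,0,0,0,0.3],
    [0,0,0,0,0,0,0.3],
    [0,0,0,0,0,0,0.3]
  ],
  "newtons": 20
}}

```text
time_s: 18.65
tool_pos: [0.4941, -0.1025, 0.0053]
ee_rot: [3.127, 0.294, -0.013]
force: [-2.2, -1.0, 6.8]
gripper_width: 0.037
grasp_force: 20.3
```

```bash
python3 jaw.py pics/s9.png
python3 - <<'E'
from h import *
d=load("side"); g=d["img"][130:230,125:300].astype(int); m=(g.min(2)>120)&((g.max(2)-g.min(2))<30); m[:,:85]=0; m[:,125:]=0
pts=np.argwhere(m); print("bar px rows",pts[:,0].min(),pts[:,0].max())
for r in range(pts[:,0].min(),pts[:,0].max()+1,4):
    c=pts[pts[:,0]==r][:,1]
    if len(c)>2: print(r,c.min(),c.max(),onz(d,(125+c.mean(),130+r),.019)[:2].round(4))
E
```

```text
jaw orange ([189, 153, 39, 16, 338], array([209.8, 159. ]))
blue ([192, 164, 18, 8, 132], array([200.4, 167.4]))
18.7 0.0367 20.3 [ 0.4941 -0.1025  0.0053]
bar px rows 18 88
34 94 99 [ 0.5913 -0.1981]
38 95 100 [ 0.5873 -0.182 ]
42 96 101 [ 0.5833 -0.1662]
46 96 102 [ 0.5808 -0.1507]
50 97 104 [ 0.5756 -0.1355]
58 86 88 [ 0.6086 -0.1047]
70 104 109 [ 0.5551 -0.0638]
74 103 110 [ 0.5542 -0.0501]
78 104 111 [ 0.5509 -0.0368]
82 105 112 [ 0.5476 -0.0237]
86 106 112 [ 0.5456 -0.0108]
```

Emit:
{"method": "arm_command", "body": {
  "plan": [
    [0,0,0,0,0,0,0],
    [0,0.012,0,0,0,0,-0.4],
    [0,0.025,0,0,0,0,-1],
    [0,0.025,0,0,0,0,-1],
    [0,0.025,0,0,0,0,-1],
    [0,0.025,0,0,0,0,-0.5],
    [0,0.025,0,0,0,0,-0.5],
    [0,0.018,0,0,0,0,-0.3],
    [0,0.011,0,0,0,0,-0.13],
    [0,0.005,0,0,0,0,0.03],
    [0,0,0,0,0,0,0.3],
    [0,0,0,0,0,0,0.3]
  ],
  "newtons": 20
}}

```text
time_s: 20.2
tool_pos: [0.4947, -0.1029, 0.0054]
ee_rot: [3.127, 0.293, -0.012]
force: [-4.0, -3.2, 6.8]
gripper_width: 0.0369
grasp_force: 20.4
```

```bash
python3 jaw.py pics/s10.png
```

```text
jaw orange ([188, 155, 40, 15, 318], array([210.1, 161. ]))
blue ([192, 164, 19, 8, 118], array([200.8, 167.7]))
20.25 0.0367 20.39 [ 0.4947 -0.1029  0.0054]
```

View pics/s10.png

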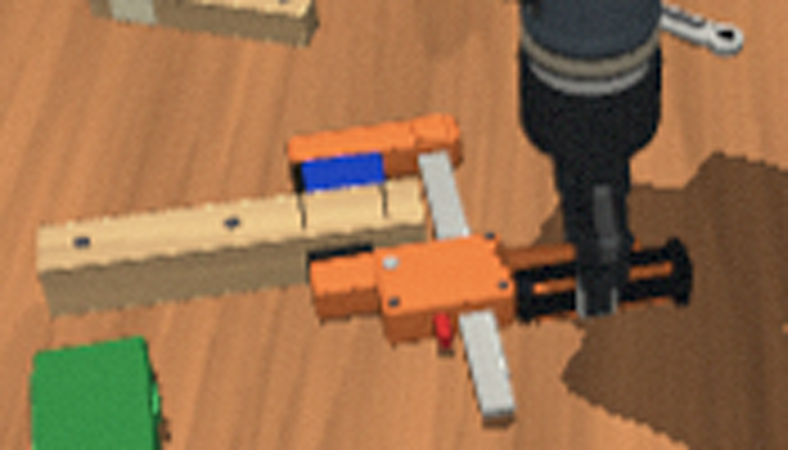

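The jaw is now close behind the bumper at (343,172), and the trigger still reaches its stop (37 mm). Another stroke, ending slower.

Emit:
{"method": "arm_command", "body": {
  "plan": [
    [0,0,0,0,0,0,0],
    [0,0.012,0,0,0,0,-0.4],
    [0,0.025,0,0,0,0,-1],
    [0,0.025,0,0,0,0,-1],
    [0,0.025,0,0,0,0,-1],
    [0,0.025,0,0,0,0,-0.5],
    [0,0.025,0,0,0,0,-0.5],
    [0,0.018,0,0,0,0,-0.3],
    [0,0.011,0,0,0,0,-0.13],
    [0,0.005,0,0,0,0,0.03],
    [0,0,0,0,0,0,0.3],
    [0,0,0,0,0,0,0.3]
  ],
  "newtons": 20
}}

```text
time_s: 21.75
tool_pos: [0.4954, -0.1036, 0.0057]
ee_rot: [3.126, 0.292, -0.009]
force: [-2.5, -5.4, 6.3]
gripper_width: 0.0453
grasp_force: 19.4
```

```bash
python3 jaw.py pics/s11.png
```

```text
jaw orange ([189, 156, 40, 14, 309], array([211.2, 161.8]))
blue ([192, 164, 19, 9, 115], array([200.7, 168.1]))
21.8 0.045 19.38 [ 0.4954 -0.1036  0.0057]
```

The trigger now stops part-way (45 mm at 20 N), so the jaw is tight. I let it settle and check the fit from the pixel numbers, without another picture.

Emit:
{"method": "arm_command", "body": {
  "plan": [
    [0,0,0,0,0,0,0.3],
    [0,0,0,0,0,0,0.3],
    [0,0,0,0,0,0,0.3],
    [0,0,0,0,0,0,0.3]
  ],
  "newtons": 20
}}

```text
time_s: 22.3
tool_pos: [0.4954, -0.1036, 0.0057]
ee_rot: [3.126, 0.292, -0.009]
force: [-2.7, -5.2, 6.3]
gripper_width: 0.0453
grasp_force: 19.4
```

```bash
python3 jaw.py
python3 - <<'E'
from h import *
d=load("side"); im=d["img"]; v=lambda p:onz(d,p,.04)[:2]
h=cv2.cvtColor(im,cv2.COLOR_RGB2HSV); b=cv2.inRange(h,(95,110,40),(130,255,255)); b[:, :150]=0; b[:130]=0;b[220:]=0;b[:,260:]=0
lo=[];r=[]
for c in range(194,210,3):
    ys=np.nonzero(b[:,c])[0]; print(c,ys.min(),ys.max(),[tuple(int(t) for t in im[y,c]) for y in range(ys.max()-1,ys.max()+4)])
    lo.append(v((c,ys.max()+.5)))
g=cv2.cvtColor(im,cv2.COLOR_RGB2GRAY).astype(int)
wood=cv2.inRange(h,(12,60,150),(25,140,255))
for c in range(136,186,6):
    ys=np.nonzero(wood[170:200,c])[0]
    if len(ys): r.append(v((c,170+ys.min()-.5)))
lo=np.array(lo);r=np.array(r);p=np.polyfit(r[:,0],r[:,1],1);q=np.polyfit(lo[:,0],lo[:,1],1)
print("rail yaw",np.arctan(p[0]),"bumper edge yaw",np.arctan(q[0]),"gap mm",((np.polyval(p,lo[:,0])-lo[:,1])*1e3).round(1))
dk=(g<60); print("pencil rows",[(c,int(g[178:188,c].min())) for c in range(186,216)])
s=arm.state();print(s["force"].round(1),s["gripper_width"])
E
```

```text
jaw orange ([189, 156, 40, 14, 312], array([211.3, 161.8]))
blue ([192, 164, 19, 9, 113], array([200.7, 168.1]))
22.35 0.045 19.39 [ 0.4954 -0.1036  0.0057]
194 166 172 [(21, 63, 189), (91, 101, 174), (186, 161, 142), (228, 188, 128), (224, 184, 128)]
197 166 171 [(33, 68, 188), (18, 65, 192), (162, 137, 170), (224, 180, 124), (224, 184, 130)]
200 165 171 [(28, 66, 188), (57, 76, 166), (170, 143, 128), (225, 182, 126), (223, 182, 128)]
203 165 170 [(28, 67, 186), (26, 66, 192), (129, 122, 167), (208, 177, 134), (224, 182, 127)]
206 165 170 [(30, 69, 188), (25, 70, 194), (161, 137, 162), (226, 183, 124), (221, 183, 127)]
209 165 170 [(28, 69, 199), (52, 73, 168), (117, 106, 107), (168, 136, 94), (213, 174, 124)]
rail yaw 0.1370412671204617 bumper edge yaw 0.22513233681027772 gap mm [-2.7  0.3 -0.5  2.5  1.7  0.8]
pencil rows [(186, 106), (187, 99), (188, 102), (189, 110), (190, 108), (191, 112), (192, 87), (193, 35), (194, 28), (195, 34), (196, 30), (197, 22), (198, 15), (199, 12), (200, 32), (201, 30), (202, 34), (203, 28), (204, 27), (205, 27), (206, 16), (207, 76), (208, 102), (209, 98), (210, 105), (211, 104), (212, 104), (213, 107), (214, 110), (215, 106)]
[-2.4 -5.4  7.4] 0.04496317047688419
```

The blue meets the wood with no gap, the bumper (columns 192–210) sits between the lines, and the squeeze is steady at 19.4 N. That should put about 35 N on the jaw. I hand it in.

```bash
python3 -c "
from rig import arm
print(arm.close_job())"
```

```text
the job is handed in; nothing more can be done
None
```

I handed the job in with the drawer open and the bumper between the pencil lines, pressed against the rail at about 35 N on the jaw (estimated from the 19.4 N finger squeeze) and the trigger still held; no verdict came back, fine flatness (1 pixel ≈ 4 mm) and the bystanders were not measured at the end, and I viewed 12 pictures against the limit of 10.

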